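# Level the collar balance

### The arm

A 7-joint arm with a two-finger parallel gripper is mounted at the origin on the work surface. World frame = base frame: x ahead of the robot, y to its left, z up, the work surface at z = 0. Lengths are in m, angles in rad, forces in N, time in s.
With the tool pointing down it reaches from about 0.425 to 0.95 m from the base axis. Payload 4.7 kg.
Tool frame: the origin (TCP) lies between the finger pads; the fingertips stand 25 mm ahead of it and the grasp point (between the pads) lies 6 mm ahead of it; z points along the fingers, y is the line along which they close (so a half turn about z gives the same grasp; the last joint's range is limited). The gripper opens to 85 mm and grips with 20 to 120 N. Pads are 22 mm wide; open, the fingers measure 114 mm over their backs; the gripper's body (76 mm by 85 mm) begins 54 mm behind the grasp point. The pads swing forward as they close: fully open they stand 13 mm farther back than shut.
Start: joints at [-1.207, 0.469, -0.049, 1.532, 0.024, 1.141, -0.082], TCP at [0.258, 0.624, 0.225] pointing down, gripper open.
Joint ranges: [-2.59, 2.59], [-0.33, 1.99], [-1.39, 1.29], [0.1, 2.45], [-1.04, 4.18], [0.21, 1.99], [-2.66, 2.66]. Speed limits (rad/s): [2.57, 2.57, 3.14, 3.14, 3.14, 3.14, 3.14].

### API

Orientations are given as a 3x3 rotation matrix whose columns are the frame's x, y, z axes.
In Python, from rig import * gives the robot as it stands. Calls block until the motion is done:
- movep(position, orientation): joint-space move of the TCP to a pose.
- move_l(position, attitude=None, feed=0.15, until_force=None): straight line of the TCP; attitude=None keeps the orientation; feed is the mean speed in m/s. With until_force (N) it stops when the force on the tool has changed by that much, and returns True; else False.
- move_joints(angles): joint-space move.
- command_gripper(opening, newtons=None): finger opening in m; newtons is the grip in N (None keeps the last); returns when the fingers have stopped.
- sleep(seconds).
- inverse_kinematics(position, orientation): joint angles nearest the present ones, or None.
- sense(): the state.
- camera(name): name is "scene" or "top"; returns (picture, depth): 420x560x3 uint8, red, green, blue; 420x560 float32, m along the optical axis (not along the pixel's ray), 0 where there is no reading.
- camera_params(name): a dict with "K" (3x3 intrinsics, pixels), "position" and "rotation" of the camera in the world. Camera axes: x right, y down, z forward; pixel columns grow to the right and rows downward; lengths in m; the calibration is good to about 2 mm. A picture is of the moment at which its call begins. camera_params takes no time and is no camera call.
A pose or a line that the arm cannot do raises Unreachable and nothing moves.
- finish_job(): hands the job in; it is judged then, once.
The state is a dict: "time_s": time; "joint_pos": joint angles; "qd": joint speeds; "joint_efforts": joint torques, N m; "position": TCP position; "tcp_rot": TCP orientation; "wrist_force": force on the tool from outside, world axes, zero at the start; "ft_torque": the same for the moment, N m; "finger_gap": finger opening in m; "gripper_force": force on a finger pad.
Only numpy, scipy, OpenCV 4.12 (cv2) and the standard library are available. Lean on these libraries where they do the work, as an engineer would, in place of code of your own. Each camera call takes 0.05 s, during which the arm holds its last target. There are 200 camera calls.

### The job

Make up two sets of equal weight: move shaft collars between the two pans of the balance until both pans sit level, with every collar pushed fully down over its own post, flat on its seat, and let go. Be gentle: feel each collar onto its post without forcing it or ramming the pans against their stops, do not drop any, and leave the other things on the bench alone.

Things in the scene. Friction and masses are not known exactly. Their poses are not given: they have to be found in the camera images.
- balance: Two-pan counter balance, fixed to the table, grey housing 200 x 340 mm and 55 mm high. Origin on the table under the middle of the balance; its y axis runs from the right pan to the left pan, its x axis runs along the pans away from the robot, z up. The pans stand at y = +115 mm (left) and y = -115 mm (right) and stay horizontal as they rise and fall. A white pointer board 100 mm wide and 150 mm high stands at x = +120 mm between the pans.
- left_pan (a joint): Height of the left pan against level, m: 0 = level, positive = left pan up. The right pan always moves exactly opposite. Stops at -0.007 and +0.007. Pans are sprung towards level: about 300 N/m seen at either pan (a difference of 31 g between the sides moves each pan 1 mm), well damped, so a pan gives way when pressed until it meets its stop.
- right_pan: The right pan: one fixed post, and a brass block 30 mm (x) x 20 mm (y) x 6 mm clamped firmly on the rail somewhere along a dark slot, with a post of the same size standing 26 mm above the block's middle. Origin at the centre of the plate's underside, 85 mm above the table at level, axes as the balance's.
- left_near (a point): Each pan is an aluminium plate 200 mm (x) x 94 mm (y) x 4 mm with a dark rail 20 mm wide and 14 mm high along its middle; steel posts 15 mm thick stand 26 mm above the rail, their tips chamfered 1.5 mm. This point: top of the left pan's rail, on the axis of its post nearest the robot (x = -55 mm of the balance); at level it is 103 mm above the table; moves with the pan. Axes as the balance's.
- left_mid (a point): The same for the left pan's middle post (x = 0).
- left_far (a point): The same for the left pan's far post (x = +55 mm).
- right_far (a point): The same for the right pan's fixed post (x = +55 mm).
- right_slot (a point): Point above the robot-side end of the right pan's dark slot (balance x = -50 mm), level with the top of the brass block, 109 mm above the table at level; moves with the pan. The block's post stands 12 to 48 mm from this point along +x; where is not measured: find it by eye or by feel. Free at the start; a collar on it rests on the block.
- collar_blue: Blue steel shaft collar (a thick ring): 44 mm outside, 18 mm bore, 16 mm high, 160 g (give or take 2 percent). Origin at the centre of its underside, z along the bore. At the start it sits on a post, underside on the rail.
- collar_yellow: Yellow steel shaft collar (a thick ring): 44 mm outside, 18 mm bore, 24 mm high, 240 g (give or take 2 percent). Origin at the centre of its underside, z along the bore. At the start it sits on a post, underside on the rail.
- collar_red: Red steel shaft collar (a thick ring): 44 mm outside, 18 mm bore, 32 mm high, 320 g (give or take 2 percent). Origin at the centre of its underside, z along the bore. At the start it sits on a post, underside on the rail.
- collar_white: White steel shaft collar (a thick ring): 44 mm outside, 18 mm bore, 40 mm high, 400 g (give or take 2 percent). Origin at the centre of its underside, z along the bore. At the start it sits on a post, underside on the rail.
- spanner_a: Loose steel spanner, 200 mm long, lying in front of the balance. Not part of the job.
- spanner_b: Loose steel spanner, 170 mm long. Not part of the job.
- spanner_c: Loose steel spanner, 150 mm long. Not part of the job.
- screwdriver: Loose screwdriver with an orange handle. Not part of the job.
- hammer: Loose hammer. Not part of the job.
- bearing_ring: Loose bare steel bearing ring, 52 mm across and 15 mm high, on the table; not one of the collars. Not part of the job.
- grease_jar: Loose jar with a red cap, 64 mm across, 80 mm high. Not part of the job.
- valve: Loose brass valve with a red handwheel, 58 mm high. Not part of the job.
Things that resemble listed ones, but are neither listed nor needed, are in the scene too. Leave any orange look-alike of the collar_white alone. What is shaped like the collar_red but green is not meant.

How it is judged:
At the end, for the whole second after the job is handed in: The pans are level (left pan within 2.5 mm of level) and still; each of the four collars is upright, on a post (a fixed post or the slot's post), its underside within 3 mm of its seat (the rail's top, or the brass block's top), at rest and released (value of joint left_pan between -0.0025 and 0.0025 m and velocity of joint left_pan between -0.01 and 0.01 m/s and angle between each of collar_blue, collar_yellow, collar_red, collar_white's own z axis and vertical below 0.07 rad and ((horizontal distance between collar_blue and left_near below 0.0045 m and z of collar_blue in the frame of left_near between -0.003 and 0.003 m) or (horizontal distance between collar_blue and left_mid below 0.0045 m and z of collar_blue in the frame of left_mid between -0.003 and 0.003 m) or (horizontal distance between collar_blue and left_far below 0.0045 m and z of collar_blue in the frame of left_far between -0.003 and 0.003 m) or (horizontal distance between collar_blue and right_far below 0.0045 m and z of collar_blue in the frame of right_far between -0.003 and 0.003 m) or (horizontal distance between collar_blue and right_slot below 0.051 m and z of collar_blue in the frame of right_slot between -0.003 and 0.003 m)) and ((horizontal distance between collar_yellow and left_near below 0.0045 m and z of collar_yellow in the frame of left_near between -0.003 and 0.003 m) or (horizontal distance between collar_yellow and left_mid below 0.0045 m and z of collar_yellow in the frame of left_mid between -0.003 and 0.003 m) or (horizontal distance between collar_yellow and left_far below 0.0045 m and z of collar_yellow in the frame of left_far between -0.003 and 0.003 m) or (horizontal distance between collar_yellow and right_far below 0.0045 m and z of collar_yellow in the frame of right_far between -0.003 and 0.003 m) or (horizontal distance between collar_yellow and right_slot below 0.051 m and z of collar_yellow in the frame of right_slot between -0.003 and 0.003 m)) and ((horizontal distance between collar_red and left_near below 0.0045 m and z of collar_red in the frame of left_near between -0.003 and 0.003 m) or (horizontal distance between collar_red and left_mid below 0.0045 m and z of collar_red in the frame of left_mid between -0.003 and 0.003 m) or (horizontal distance between collar_red and left_far below 0.0045 m and z of collar_red in the frame of left_far between -0.003 and 0.003 m) or (horizontal distance between collar_red and right_far below 0.0045 m and z of collar_red in the frame of right_far between -0.003 and 0.003 m) or (horizontal distance between collar_red and right_slot below 0.051 m and z of collar_red in the frame of right_slot between -0.003 and 0.003 m)) and ((horizontal distance between collar_white and left_near below 0.0045 m and z of collar_white in the frame of left_near between -0.003 and 0.003 m) or (horizontal distance between collar_white and left_mid below 0.0045 m and z of collar_white in the frame of left_mid between -0.003 and 0.003 m) or (horizontal distance between collar_white and left_far below 0.0045 m and z of collar_white in the frame of left_far between -0.003 and 0.003 m) or (horizontal distance between collar_white and right_far below 0.0045 m and z of collar_white in the frame of right_far between -0.003 and 0.003 m) or (horizontal distance between collar_white and right_slot below 0.051 m and z of collar_white in the frame of right_slot between -0.003 and 0.003 m)) and linear speed of each of collar_blue, collar_yellow, collar_red, collar_white below 0.02 m/s); the robot touches nothing.
It fails at once if a collar is pressed, rammed or dropped on the right pan or its posts with more than 20 N (contact force between any of collar_blue, collar_yellow, collar_red, collar_white and right_pan above 20 N).
It fails at once if a collar is pressed, jammed or dropped on the balance with more than 60 N (contact force between any of collar_blue, collar_yellow, collar_red, collar_white and balance above 60 N).
It fails at once if the robot itself pushes on the balance with more than 15 N (contact force between any of the fingers, the arm and balance above 15 N).
It fails at once if a collar falls off the balance (height (world z) of any of collar_blue, collar_yellow, collar_red, collar_white below 0.075 m).
It fails at once if a bystander is moved more than 30 mm (distance of any of spanner_a, spanner_b, spanner_c, screwdriver, hammer, bearing_ring, grease_jar, valve from where it was at the start of the episode above 0.03 m).
It also fails if it takes over 72 s, if anything falls off the work surface, if the arm or the gripper's body presses on something with over 40 N, if the wrist force passes 120 N, or if a joint passes its speed limit or range.

## Working session

There is one attempt and no reset: what is moved stays moved. The work goes in short steps, each a Python script; the robot and the scene stay as the last script left them, time stands still between calls to the robot, and variables do not carry over. Pictures are saved under pics/ and viewed, at most 10 in all, crops included, and the job is handed in when it is done.

```bash
mkdir -p pics; ls
python3 - <<'E'
from rig import *
import cv2,numpy as np
for n in("scene","top"):
    p,d=camera(n); cv2.imwrite(f"pics/{n}0.png",p[:,:,::-1]); np.savez(f"pics/{n}0.npz",p=p,d=d)
    c=camera_params(n); print(n,np.round(c["K"],1).tolist(),np.round(c["position"],3),np.round(c["rotation"],3).tolist())
s=sense();print(s["time_s"],s["position"],s["finger_gap"],np.round(s["tcp_rot"],3).tolist())
E
```

```text
pics
scene [[457.1, 0.0, 278.1], [0.0, 457.1, 213.1], [0.0, 0.0, 1.0]] [ 1.065 -0.89   0.958] [[0.853, 0.341, -0.396], [0.523, -0.557, 0.645], [-0.001, -0.757, -0.653]]
top [[530.2, 0.0, 280.2], [0.0, 530.2, 219.2], [0.0, 0.0, 1.0]] [0.2   0.009 1.824] [[0.007, -0.983, 0.185], [-1.0, -0.01, -0.013], [0.015, -0.185, -0.983]]
0.1 [0.25814209 0.62310595 0.22435327] 0.08518904032922879 [[-0.924, 0.383, -0.001], [0.383, 0.924, -0.002], [-0.0, -0.002, -1.0]]
```

View pics/scene0.png

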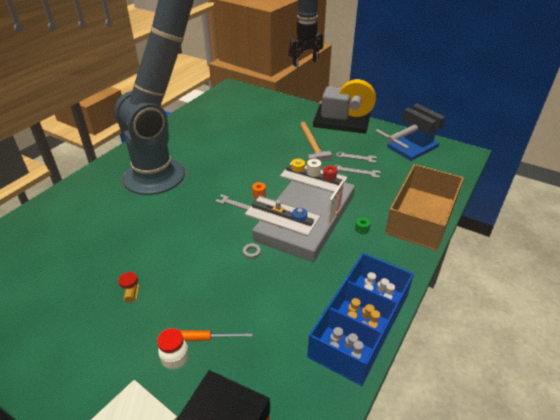

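View pics/top0.png

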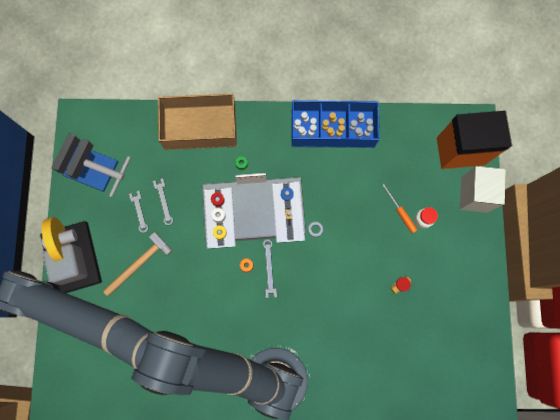

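```bash
cat > h.py <<'E'
from rig import *
import numpy as np,cv2
def ray(cam,u,v,z):
    c=camera_params(cam);K=np.array(c["K"]);R=np.array(c["rotation"]);t=np.array(c["position"])
    d=R@np.linalg.solve(K,[u,v,1]); return t+d*(z-t[2])/d[2]
def proj(cam,p):
    c=camera_params(cam);q=np.array(c["K"])@np.array(c["rotation"]).T@(np.array(p)-c["position"]);return q[:2]/q[2]
def pix(mask):  # largest blob centroid
    n,l,s,c=cv2.connectedComponentsWithStats(mask.astype(np.uint8)); i=1+np.argmax(s[1:,4]); return c[i],s[i]
E
python3 - <<'E'
from h import *
t=np.load("pics/top0.npz")["p"];s=np.load("pics/scene0.npz")["p"]
a=cv2.resize(t[165:255,195:310],None,fx=5,fy=5,interpolation=cv2.INTER_CUBIC)
b=cv2.resize(s[150:255,240:360],None,fx=5,fy=5,interpolation=cv2.INTER_CUBIC)
cv2.imwrite("pics/ctop.png",a[:,:,::-1]);cv2.imwrite("pics/cscene.png",b[:,:,::-1])
R=(slice(165,255),slice(195,310))
h=cv2.cvtColor(t,cv2.COLOR_RGB2HSV)[R].astype(int);H,S,V=h[...,0],h[...,1],h[...,2]
ok=(S>150)&(V>90)
for n,m,z in(("red",ok&((H<8)|(H>172)),.128),("yel",ok&(H>17)&(H<33),.120),("blu",ok&(H>100)&(H<125),.126)):
    c,st=pix(m);c=c+[195,165];print(n,c,st,ray("top",*c,z))
E
```

```text
red [217.04504505 198.92792793] [ 16  27  13  14 111] [0.58423948 0.19380048 0.128     ]
yel [219.18181818 232.04545455] [ 18  61  13  13 110] [0.47580679 0.18448325 0.12      ]
blu [286.4939759  193.62650602] [86 23 12 12 83] [ 0.60504854 -0.0335798   0.126     ]
```

View pics/ctop.png

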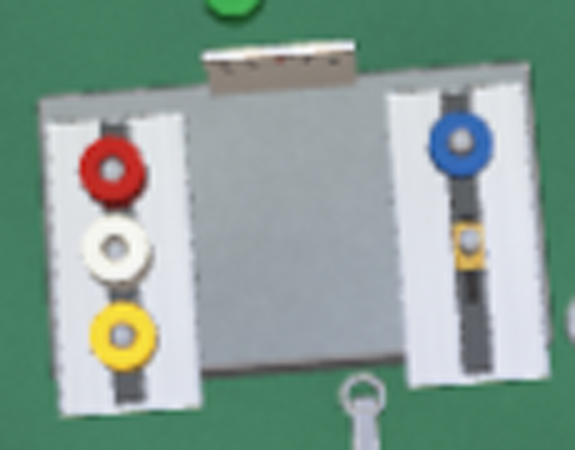

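View pics/cscene.png

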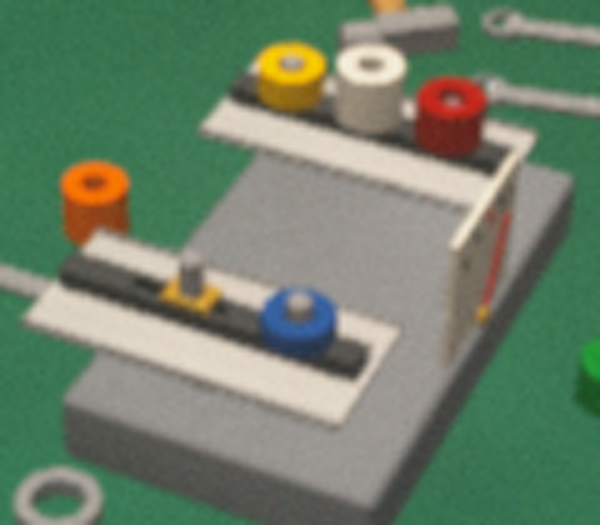

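Run:
```python
from h import *
im={c:np.load(f"pics/{c}0.npz") for c in("top","scene")}
def cloud(c):
    d=im[c]["d"];cp=camera_params(c);v,u=np.indices(d.shape)
    q=np.stack([u*d,v*d,d],-1)@np.linalg.inv(cp["K"]).T
    return q@np.array(cp["rotation"]).T+cp["position"]
for c in("top","scene"):
    P=cloud(c);h=cv2.cvtColor(im[c]["p"],cv2.COLOR_RGB2HSV).astype(int);H,S,V=h[...,0],h[...,1],h[...,2]
    reg=(P[...,0]>.4)&(P[...,0]<.66)&(P[...,1]>-.1)&(P[...,1]<.25)&(P[...,2]>.08)&(P[...,2]<.16)
    left=P[...,1]>.1
    ok=reg&(S>130)&(V>70)
    for n,m,z in(("red",ok&left&((H<8)|(H>172)),.128),("yel",ok&left&(H>17)&(H<33),.120),("blu",ok&(H>100)&(H<125),.126),
      ("whi",reg&left&(P[...,2]>.130),.136),("post",reg&~left&(P[...,2]>.128)&(abs(P[...,0]-.55)<.03),.142),("brass",ok&~left&(H>12)&(H<33),.116)):
        if m.sum()<2: print(c,n,"none");continue
        Q=P[m];top=m&(abs(P[...,2]-z)<.005)
        v,u=np.nonzero(top); print(c,n,m.sum(),top.sum(),"zmax",np.round(np.percentile(Q[:,2],90),4),"centroid",np.round(Q.mean(0),4),
          "topmean",np.round(P[top].mean(0),4) if len(u) else None,"ray",np.round(ray(c,u.mean(),v.mean(),z),4) if len(u) else None)
A=lambda x,y:(x/5+195-.4,y/5+165-.4)
B=lambda x,y:(x/5+240-.4,y/5+150-.4)
print("eye top: red,white,yel,blue,post",*[np.round(ray("top",*A(*p),z)[:2],4) for p,z in(((113,172),.128),((117,249),.136),((123,336),.12),((461,145),.126),((471,240),.142))])
print("eye scene: red,white,yel,blue,post",*[np.round(ray("scene",*B(*p),z)[:2],4) for p,z in(((453,98),.128),((371,64),.136),((292,62),.12),((299,308),.126),((191,259),.142))])
```

```text
top red 117 78 zmax 0.1336 centroid [0.5846 0.1937 0.1272] topmean [0.5842 0.194  0.1282] ray [0.5842 0.1941 0.128 ]
top yel 118 93 zmax 0.1252 centroid [0.4766 0.1845 0.1199] topmean [0.4764 0.1852 0.1202] ray [0.4764 0.1852 0.12  ]
top blu 93 72 zmax 0.1307 centroid [ 0.6055 -0.0335  0.126 ] topmean [ 0.6046 -0.0329  0.1267] ray [ 0.6048 -0.0329  0.126 ]
top whi 178 129 zmax 0.1454 centroid [0.5597 0.1799 0.1372] topmean [0.5477 0.1872 0.135 ] ray [0.5474 0.1872 0.136 ]
top post 18 14 zmax 0.1443 centroid [ 0.5372 -0.0406  0.1406] topmean [ 0.538  -0.0403  0.1414] ray [ 0.5378 -0.0402  0.142 ]
top brass 15 12 zmax 0.1225 centroid [ 0.5303 -0.0387  0.1181] topmean [ 0.5319 -0.0381  0.1168] ray [ 0.532  -0.0381  0.116 ]
scene red 171 81 zmax 0.1274 centroid [0.5929 0.1862 0.1182] topmean [0.5906 0.1922 0.1262] ray [0.5917 0.1898 0.128 ]
scene yel 142 75 zmax 0.1199 centroid [0.4829 0.1775 0.1117] topmean [0.4824 0.1825 0.1182] ray [0.4836 0.1802 0.12  ]
scene blu 86 77 zmax 0.1268 centroid [ 0.6112 -0.0404  0.1241] topmean [ 0.6117 -0.0391  0.1246] ray [ 0.6125 -0.0406  0.126 ]
scene whi 86 80 zmax 0.1363 centroid [0.5381 0.187  0.1337] topmean [0.5365 0.188  0.1339] ray [0.5379 0.1852 0.136 ]
scene post 30 17 zmax 0.1415 centroid [ 0.5442 -0.0428  0.1367] topmean [ 0.5434 -0.0412  0.1401] ray [ 0.5447 -0.0432  0.142 ]
scene brass 44 37 zmax 0.1172 centroid [ 0.5432 -0.0431  0.1138] topmean [ 0.5443 -0.0439  0.1146] ray [ 0.5452 -0.0453  0.116 ]
eye top: red,white,yel,blue,post [0.584  0.1933] [0.5311 0.1883] [0.4766 0.1844] [ 0.6051 -0.0346] [ 0.5382 -0.041 ]
eye scene: red,white,yel,blue,post [0.5907 0.1933] [0.5345 0.1891] [0.4796 0.1856] [ 0.6069 -0.0308] [ 0.5429 -0.0421]
```

```bash
cat >> h.py <<'E'
yaw=np.deg2rad(4.9);ex=np.array([np.cos(yaw),np.sin(yaw),0]);ey=np.array([-np.sin(yaw),np.cos(yaw),0])
R0=np.column_stack([-ex,ey,[0,0,-1]])
W=np.array([.532,.1888,0])
def st(k=""):
    s=sense();print(k,round(s["time_s"],2),"pos",np.round(s["position"],4),"F",np.round(s["wrist_force"],2),"T",np.round(s["ft_torque"],2),"gap",round(s["finger_gap"],4),"gf",np.round(s["gripper_force"],1));return s
def at(p,z): return [p[0],p[1],z]
E
python3 - <<'E'
from h import *
movep(at(W,.25),R0);st("above")
f=move_l(at(W,.130),feed=.08,until_force=4);s=st(f"down {f}")
if not f:
    command_gripper(.03,40);st("grip")
p,d=camera("scene");q,_=camera("top")
cv2.imwrite("pics/g.png",np.hstack([cv2.resize(p[120:260,230:370],(400,400)),cv2.resize(q[150:270,190:310],(400,400))])[:,:,::-1])
E
```

```text
above 1.97 pos [0.5317 0.1901 0.2499] F [-0.88 -0.38 -0.03] T [ 0.01  0.01 -0.02] gap 0.0855 gf 0.0
down False 3.62 pos [0.5324 0.1889 0.1305] F [ 0.28  1.1  -0.35] T [-0.04  0.04 -0.  ] gap 0.0856 gf 0.0
grip 4.19 pos [0.532  0.1888 0.13  ] F [-0.78 -0.2  -0.07] T [ 0.01 -0.04  0.02] gap 0.0299 gf 0.0
```

View pics/g.png

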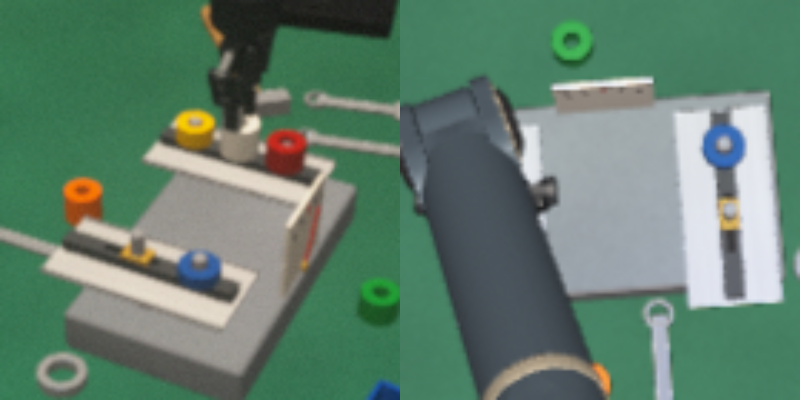

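Run:
```python
from h import *
st()
p,d=camera("scene")
c="scene";cp=camera_params(c);v,u=np.indices(d.shape)
P=(np.stack([u*d,v*d,d],-1)@np.linalg.inv(cp["K"]).T)@np.array(cp["rotation"]).T+cp["position"]
B=(P-W)@np.column_stack([ex,ey,[0,0,1]])
g=cv2.cvtColor(p,cv2.COLOR_RGB2GRAY)
near=(abs(B[...,0])<.03)&(abs(B[...,1])<.06)
for lo in np.arange(.09,.2,.01):
    m=near&(B[...,2]>=lo)&(B[...,2]<lo+.01)
    dk=m&(g<90);wh=m&(g>130)
    f=lambda m:(m.sum(),np.round(np.r_[B[m].min(0)[:2],B[m].max(0)[:2]]*1000).tolist()) if m.any() else 0
    print(round(lo,2),"dark",f(dk),"white",f(wh))
cv2.imwrite("pics/z.png",cv2.resize(p[140:215,275:355],None,fx=7,fy=7,interpolation=cv2.INTER_CUBIC)[:,:,::-1])
```

```text
4.29 pos [0.532  0.1888 0.13  ] F [0.8  0.45 0.  ] T [ 0.02  0.03 -0.  ] gap 0.03 gf 0.0
0.09 dark (np.int64(17), [-30.0, -11.0, 29.0, 10.0]) white (np.int64(2), [-5.0, -18.0, 6.0, -17.0])
0.1 dark 0 white (np.int64(17), [-10.0, -22.0, 25.0, 6.0])
0.11 dark 0 white (np.int64(22), [-28.0, -24.0, 16.0, -5.0])
0.12 dark 0 white (np.int64(21), [-11.0, -22.0, 22.0, 15.0])
0.13 dark (np.int64(2), [3.0, 16.0, 6.0, 18.0]) white (np.int64(41), [-9.0, -23.0, 24.0, 16.0])
0.14 dark (np.int64(18), [-10.0, -31.0, 12.0, 20.0]) white (np.int64(5), [11.0, -24.0, 14.0, 13.0])
0.15 dark (np.int64(27), [-9.0, -32.0, 15.0, 19.0]) white (np.int64(1), [15.0, -22.0, 15.0, -22.0])
0.16 dark (np.int64(29), [-9.0, -33.0, 13.0, 16.0]) white 0
0.17 dark (np.int64(10), [4.0, -31.0, 15.0, 22.0]) white 0
0.18 dark (np.int64(41), [-10.0, -51.0, 17.0, 41.0]) white 0
0.19 dark (np.int64(31), [-7.0, -55.0, 16.0, 48.0]) white 0
0.2 dark (np.int64(57), [-9.0, -58.0, 20.0, 55.0]) white 0
```

View pics/z.png

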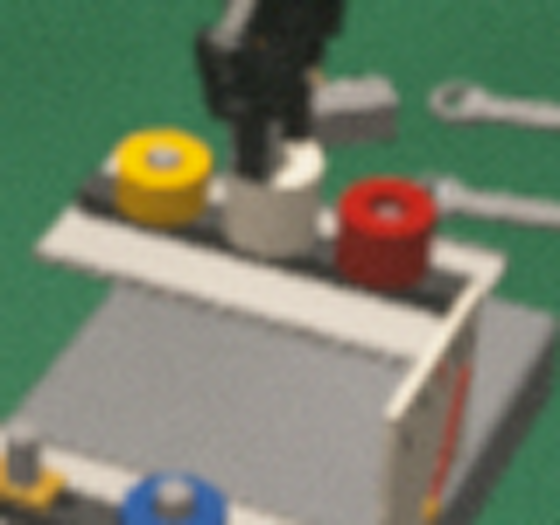

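Run:
```python
from h import *
s=sense();print(np.round(s["tcp_rot"],3).tolist(),np.round(s["joint_pos"],3))
def cl(d,c="scene"):
    cp=camera_params(c);v,u=np.indices(d.shape)
    return (np.stack([u*d,v*d,d],-1)@np.linalg.inv(cp["K"]).T)@np.array(cp["rotation"]).T+cp["position"]
z=np.load("pics/scene0.npz");P=cl(z["d"])
m=(abs(P[...,0]-.258)<.09)&(abs(P[...,1]-.624)<.09)&(P[...,2]>.1)
Q=P[m];print("start: lowest z",np.round(np.sort(Q[:,2])[:12],3))
lo=Q[Q[:,2]<.215];print(lo.mean(0) if len(lo) else None)
# test now: raise, look
move_l(at(W,.22),feed=.1)
for g in(.03,.085):
    command_gripper(g);p,d=camera("scene");P=cl(d)
    m=(abs(P[...,0]-W[0])<.05)&(abs(P[...,1]-W[1])<.09)&(P[...,2]>.15)
    Q=P[m];print(g,np.round(np.sort(Q[:,2])[:12],3),st()["position"]);lo=Q[Q[:,2]<Q[:,2].min()+.015];print((lo-W).round(3)[:8].tolist())
```

```text
[[-0.996, -0.085, -0.0], [-0.085, 0.996, -0.0], [0.0, -0.0, -1.0]] [-0.481  0.392  0.083  1.902 -0.042  0.849  1.28 ]
start: lowest z [0.102 0.104 0.106 0.107 0.107 0.107 0.109 0.113 0.115 0.115 0.116 0.117]
[0.33704613 0.6685364  0.12323978]
 5.66 pos [0.5318 0.1887 0.2195] F [-0.76 -0.83 -0.33] T [ 0.02 -0.02  0.01] gap 0.03 gf 0.0
0.03 [0.224 0.225 0.225 0.225 0.225 0.226 0.226 0.226 0.226 0.227 0.227 0.228] [0.5318025  0.18871622 0.21948432]
[[0.0, 0.021, 0.235], [0.004, 0.02, 0.237], [-0.0, 0.016, 0.234], [0.003, 0.015, 0.235], [0.007, 0.015, 0.236], [0.012, 0.017, 0.237], [0.001, 0.013, 0.232], [0.002, 0.018, 0.23]]
 6.29 pos [0.532  0.1888 0.22  ] F [ 0.34  0.23 -0.37] T [0.02 0.03 0.02] gap 0.0849 gf 0.0
0.085 [0.236 0.236 0.237 0.238 0.238 0.238 0.239 0.239 0.24  0.24  0.241 0.241] [0.53201155 0.18880676 0.22003732]
[[-0.012, 0.043, 0.248], [-0.008, 0.041, 0.25], [-0.002, 0.044, 0.25], [0.003, 0.047, 0.251], [0.008, 0.049, 0.251], [-0.011, 0.041, 0.246], [-0.007, 0.04, 0.247], [-0.004, 0.041, 0.248]]
```

The picture and depth show that the fingertips stand about 5 mm above the reported TCP z, where they should be 25 mm below it. The fingers closed in the air above the white collar. The camera reads the collar heights correctly, so I go about 29 mm lower, guarded by force.

Run:
```python
from h import *
move_l(at(W,.135),feed=.12)
f=move_l(at(W,.101),feed=.06,until_force=4);st(f"down {f}")
if not f:
    command_gripper(.03,40);st("grip")
p,d=camera("scene")
cv2.imwrite("pics/z2.png",cv2.resize(p[140:215,275:355],None,fx=7,fy=7,interpolation=cv2.INTER_CUBIC)[:,:,::-1])
```

```text
down False 7.87 pos [0.5321 0.1888 0.1009] F [-0.17 -0.31  0.15] T [-0.01  0.01 -0.03] gap 0.0853 gf 0.0
grip 8.33 pos [0.5324 0.1904 0.1019] F [-1.28  3.25  5.46] T [ 0.75  0.21 -0.02] gap 0.0435 gf 40.6
```

View pics/z2.png

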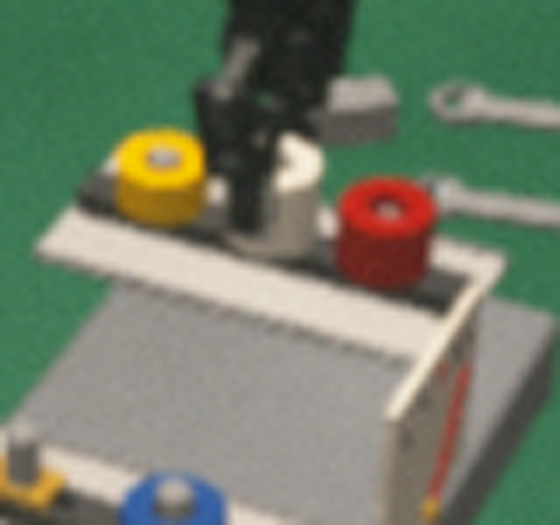

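Gripped: the gap is 43.5 mm, and the near finger stands in front of the collar around pixel (247,190), at the height of the white wall. Now I lift, carry it over and hover.

```bash
cat >> h.py <<'E'
T=np.array([.540,-.038,0])
E
python3 - <<'E'
from h import *
s=sense();p=s["position"]
C=np.array([.5324,.191,0])
move_l(at(C,.150),R0,feed=.06);st("lifted")
move_l(at(C,.20),R0,feed=.12)
move_l(at(T,.20),R0,feed=.15)
move_l(at(T,.165),R0,feed=.08);sleep(.3);st("hover")
p,d=camera("scene");q,dq=camera("top");np.savez("pics/hov.npz",p=p,d=d,q=q,dq=dq)
cv2.imwrite("pics/hov.png",np.hstack([cv2.resize(p[150:230,250:330],(480,480),interpolation=cv2.INTER_CUBIC),cv2.resize(q[160:260,200:320],(320,480))])[:,:,::-1])
E
```

```text
lifted 9.35 pos [0.532  0.1906 0.1496] F [-0.68 -0.19 -3.73] T [-0.02 -0.01  0.05] gap 0.0434 gf 41.8
hover 12.47 pos [ 0.5403 -0.038   0.1654] F [-0.3   0.15 -3.65] T [-0.02 -0.   -0.03] gap 0.0435 gf 41.9
```

View pics/hov.png

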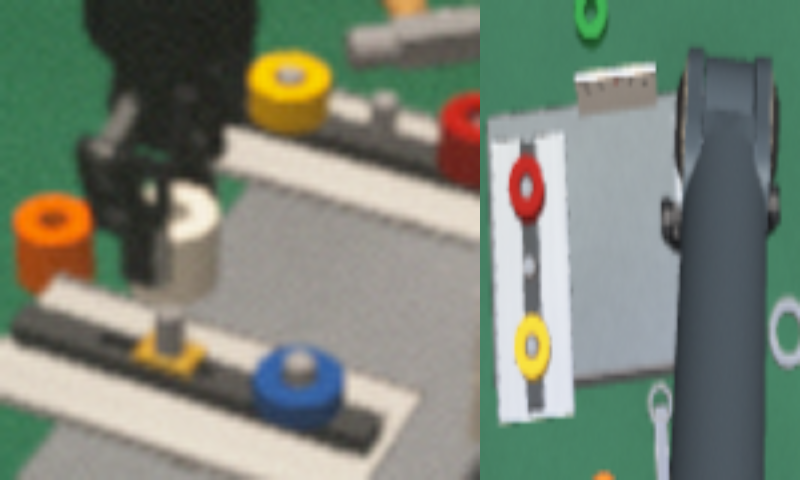

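Collar hangs level with its bottom edge around (175,295), and the post tip is at (170,320). They line up within about 2 mm. Next is a guarded descent.

Run:
```python
from h import *
f=move_l(at(T,.115),R0,feed=.025,until_force=2.5);s=st(f"down {f}")
sleep(.2);s=st("settled")
p,d=camera("scene")
cv2.imwrite("pics/d.png",cv2.resize(p[150:230,250:330],(480,480),interpolation=cv2.INTER_CUBIC)[:,:,::-1])
```

```text
down True 14.14 pos [ 0.5394 -0.038   0.12  ] F [ 1.37  0.8  -1.85] T [-0.02 -0.25  0.04] gap 0.0434 gf 42.0
settled 14.34 pos [ 0.5387 -0.0379  0.1195] F [ 0.35  0.56 -1.38] T [-0.02 -0.28 -0.04] gap 0.043 gf 42.0
```

View pics/d.png

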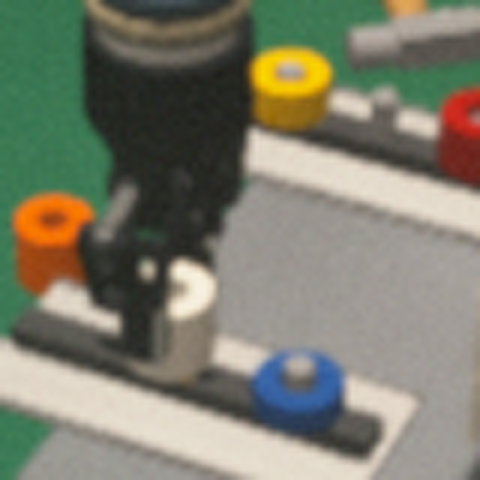

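It went over the post and touched down at the expected seat height. I follow the pan down to level, then release.

Run:
```python
from h import *
q=sense()["position"]
f=move_l([q[0],q[1],.1135],R0,feed=.015,until_force=2.2);sleep(.3);s=st(f"lower {f}")
command_gripper(.06);st("open");sleep(.3)
command_gripper(.085)
q=sense()["position"]
move_l([q[0],q[1],.17],R0,feed=.08,until_force=6);st("up")
move_l([q[0]-.06,q[1]+.03,.30],R0,feed=.2)
movep([.40,.35,.35],R0);sleep(.5);st("clear")
p,d=camera("scene");t,dt=camera("top")
cv2.imwrite("pics/end.png",np.hstack([cv2.resize(p[150:240,240:350],(440,360),interpolation=cv2.INTER_CUBIC),cv2.resize(t[165:255,195:310],(360,360))])[:,:,::-1])
def cl(d,c):
    cp=camera_params(c);v,u=np.indices(d.shape)
    return (np.stack([u*d,v*d,d],-1)@np.linalg.inv(cp["K"]).T)@np.array(cp["rotation"]).T+cp["position"]
P=cl(dt,"top")
for n,xy in(("white",(.5395,-.039)),("blue",(.605,-.033)),("yel",(.4766,.185)),("red",(.584,.194))):
    m=np.hypot(P[...,0]-xy[0],P[...,1]-xy[1]);m=(m<.02)&(m>.011);print(n,"z median",np.round(np.median(P[m][:,2]),4),m.sum())
m=(P[...,2]>.138)&(abs(P[...,1]+.04)<.035)&(abs(P[...,0]-.54)<.035);print("white top centre",P[m].mean(0).round(4))
```

```text
lower True 14.95 pos [ 0.5384 -0.0379  0.1171] F [ 0.67  0.22 -1.34] T [ 0.02 -0.32 -0.01] gap 0.0432 gf 42.1
open 15.26 pos [ 0.5381 -0.0378  0.1172] F [ 0.21 -0.24  0.26] T [-0.03 -0.02 -0.01] gap 0.0604 gf 0.0
up 16.74 pos [ 0.5379 -0.0378  0.1697] F [-0.08  0.82 -0.17] T [ 0.04  0.01 -0.03] gap 0.0848 gf 0.0
clear 19.51 pos [0.4001 0.3499 0.35  ] F [-0.01  0.58  0.21] T [-0.    0.    0.04] gap 0.0852 gf 0.0
white z median 0.1473 77
blue z median 0.1181 87
yel z median 0.1287 85
red z median 0.1346 101
white top centre [ 0.5369 -0.0401  0.147 ]
```

View pics/end.png

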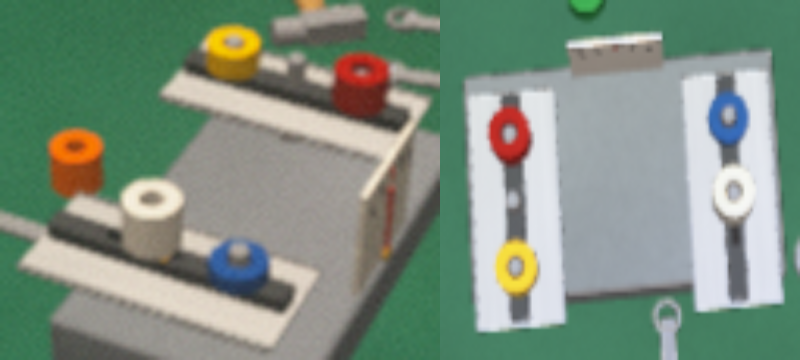

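The white collar sits upright on the slot post at about (152,220), and the pointer is vertical. The measured tops (147, 118, 129 and 135 mm) match the level values (149, 119, 127 and 135 mm).

```bash
python3 -c "
from rig import *
print(finish_job())"
```

```text
the job is handed in; nothing more can be done
None
```

I moved the white collar to the right pan's slot post, giving white + blue against red + yellow (560 g nominal each side); the pans read level in the last picture, and I handed the job in at about 20 s, though it returned no verdict.

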